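# Probe the studs of a shoe last

## Task

Take the green-handled probe stylus out of its rack and press its tip gently and squarely, in line with each leaning stud, into the red, then the yellow, then the blue cup on the shoe last, each time pushing the spring button most of the way in and holding it for about half a second. Then hang the stylus upright in its rack again by its collar, let go, and leave everything else where it stands.

Things in the scene. Friction and masses are not known exactly. Their poses are not given: they have to be found in the camera images.
- stylus: Probe stylus, 146 mm long, about 120 g, hanging tip down in its rack. Origin at the very tip, z runs up the stylus to the handle end. Steel tip, a ball 6 mm across on a rod 6 mm thick (0 to 24 mm), shaft 12 mm thick (to 60 mm), brass collar 30 mm across (60 to 66 mm), green square handle 20 x 20 mm (66 to 146 mm) with faces square to its x and y.
- stylus_collar (a point): Centre of the underside of the stylus's brass collar, 60 mm above the tip on its axis; it rests on the rack's plate.
- rack: Stylus rack, fixed: dark wooden base 100 x 100 x 14 mm with an aluminium plate 80 x 80 mm held 85 mm above the table (upper face) on two side walls. Origin at the table under its centre. The stylus hangs by its collar in the plate's hole.
- rack_hole (a point): Centre of the rack's round hole, 20 mm across and right through the 12 mm plate, at the plate's upper face (85 mm above the table).
- last_stand: Wooden shoe last (foot shape, 200 mm long, up to 80 mm wide) lying sole down on a fixed dark steel stand 100 x 190 x 14 mm. Origin at the table under the middle; the toe points to its +y, the heel to -y; the inner side of the last, with three studs, faces its -x. Top of the last's heel part 140 mm, of its toe part about 75 mm above the table.
- toe_seat: Fixed dark seat, 34 mm across, of the red stud at the toe of the last. Origin at the centre of its outer face, at (-13, 63, 78) mm in last_stand's frame; z points out along the stud, leaning 33 degrees from vertical, to toe and inner side (125 degrees round from +x to +y). On it stands a red cup, 18 mm wide inside, rim 12 to 22 mm out from the seat (varies, not reported).
- toe_button (a joint): Travel of the white spring button (16 mm across), whose face lies 3 mm below the rim of the red cup: 0 m out, 0.005 m right in; it springs back. It needs about 2.4 N to begin to move and 6.4 N to be right in.
- waist_seat: Fixed dark seat, 34 mm across, of the yellow stud at the waist of the last. Origin at the centre of its outer face, at (-20, -5, 113) mm in last_stand's frame; z points out along the stud, leaning 30 degrees from vertical, to the inner side (-x). On it stands a yellow cup, 18 mm wide inside, rim 12 to 22 mm out from the seat (varies, not reported).
- waist_button (a joint): Travel of the white spring button (16 mm across), whose face lies 3 mm below the rim of the yellow cup: 0 m out, 0.005 m right in; it springs back. It needs about 2.4 N to begin to move and 6.4 N to be right in.
- heel_seat: Fixed dark seat, 34 mm across, of the blue stud at the heel of the last. Origin at the centre of its outer face, at (-14, -68, 136) mm in last_stand's frame; z points out along the stud, leaning 30 degrees from vertical, to heel and inner side (235 degrees round from +x by +y). On it stands a blue cup, 18 mm wide inside, rim 12 to 22 mm out from the seat (varies, not reported).
- heel_button (a joint): Travel of the white spring button (16 mm across), whose face lies 3 mm below the rim of the blue cup: 0 m out, 0.005 m right in; it springs back. It needs about 2.4 N to begin to move and 6.4 N to be right in.
- spool_pink: Thread spool, pink, 40 mm across, 58 mm high; origin under its centre. Leave it alone.
- spool_olive: Thread spool, olive, 40 mm across, 58 mm high; origin under its centre. Leave it alone.
- spool_navy: Thread spool, navy, 40 mm across, 58 mm high; origin under its centre. Leave it alone.
- hammer: Hammer with red handle, 260 mm long, lying along its x; origin under its centre. Leave it alone.
- awl: Awl with wooden handle, 160 mm long, lying along its x; origin under its centre. Leave it alone.
- glue_jar: Glue jar with orange cap, 64 mm across, 75 mm high; origin under its centre. Leave it alone.

How it is judged:
On the way, in this order (a step that is already met when the one before it is completed fails the run):
1. the stylus is lifted clear of its rack (z of stylus_collar in the frame of rack_hole above 0.05 m), for 0.1 s.
2. the stylus presses the red (toe) button at least 3 of its 5 mm in and holds it for 0.3 s, leaning no more than 0.3 rad off the stud's axis (value of joint toe_button above 0.003 m and contact force between stylus and toe_seat above 2 N and angle between the z axis of stylus and the z axis of toe_seat, either way round below 0.3 rad and distance between stylus and toe_seat below 0.03 m), for 0.3 s.
3. the stylus presses the yellow (waist) button at least 3 of its 5 mm in and holds it for 0.3 s, leaning no more than 0.3 rad off the stud's axis (value of joint waist_button above 0.003 m and contact force between stylus and waist_seat above 2 N and angle between the z axis of stylus and the z axis of waist_seat, either way round below 0.3 rad and distance between stylus and waist_seat below 0.03 m), for 0.3 s.
4. the stylus presses the blue (heel) button at least 3 of its 5 mm in and holds it for 0.3 s, leaning no more than 0.3 rad off the stud's axis (value of joint heel_button above 0.003 m and contact force between stylus and heel_seat above 2 N and angle between the z axis of stylus and the z axis of heel_seat, either way round below 0.3 rad and distance between stylus and heel_seat below 0.03 m), for 0.3 s.
At the end, for the whole second after the job is handed in: The stylus hangs upright (within 0.1 rad) and at rest in its rack, collar within 6 mm of the hole's centre and within 3 mm of the plate's face in height; all three buttons are sprung out again (under 1 mm) (horizontal distance between stylus_collar and rack_hole below 0.006 m and z of stylus_collar in the frame of rack_hole between -0.003 and 0.003 m and angle between stylus's own z axis and vertical below 0.1 rad and linear speed of stylus below 0.02 m/s and value of joint each of toe_button, waist_button, heel_button below 0.001 m); the robot touches nothing.
It fails at once if a stud is pushed with more than 25 N by the stylus (contact force between stylus and toe_seat above 25 N or contact force between stylus and waist_seat above 25 N or contact force between stylus and heel_seat above 25 N).
It fails at once if a bystander is moved by more than 30 mm (distance of any of spool_pink, spool_olive, spool_navy, hammer, awl, glue_jar from where it was at the start of the episode above 0.03 m).
It also fails if it takes over 64 s, if anything falls off the work surface, if the arm or the gripper's body presses on something with over 40 N, if the wrist force passes 120 N, or if a joint passes its speed limit or range.

## Robot

A 6-joint arm with a two-finger parallel gripper is mounted at the origin on the work surface. World frame = base frame: x ahead of the robot, y to its left, z up, the work surface at z = 0. Lengths are in m, angles in rad, forces in N, time in s.
With the tool pointing down it reaches from about 0.325 to 0.9 m from the base axis. Payload 6.1 kg.
Tool frame: the origin (TCP) lies midway between the tips of the shut fingers; the grasp point (between the pads) lies 19 mm behind it; z points along the fingers, y is the line along which they close (so a half turn about z gives the same grasp; the last joint's range is limited). The gripper opens to 85 mm and grips with 20 to 120 N. Pads are 22 mm wide; open, the fingers measure 114 mm over their backs; the gripper's body (76 mm by 85 mm) begins 54 mm behind the grasp point. The pads swing forward as they close: fully open they stand 13 mm farther back than shut.
Start: joints at [-1.303, 0.22, 1.526, -0, 1.395, -0.126], TCP at [0.24, -0.577, 0.231] pointing down, gripper open.
Joint ranges: [-2.98, 2.98], [-0.91, 2.08], [0.09, 2.57], [-1.24, 4.39], [0.2, 2.65], [-2.68, 2.68]. Speed limits (rad/s): [2.57, 2.57, 3.01, 3.14, 3.14, 3.14].

## Interface

Orientations are given as [roll, pitch, yaw] about the fixed x, y, z axes, in that order (R = Rz(yaw) Ry(pitch) Rx(roll)).
In Python, from plant import movep, move_l, set_joints, gripper_to, hold, inverse_kinematics, observe, get_image, get_calibration, Unreachable, job_done gives the robot as it stands. Calls block until the motion is done:
- movep(position, orientation): joint-space move of the TCP to a pose.
- move_l(position, feed=0.15, rotation=None, max_force=None): straight line of the TCP; rotation=None keeps the orientation; feed is the mean speed in m/s. With max_force (N) it stops when the force on the tool has changed by that much, and returns True; else False.
- set_joints(angles): joint-space move.
- gripper_to(opening, f_grip=None): finger opening in m; f_grip is the grip in N (None keeps the last); returns when the fingers have stopped.
- hold(seconds).
- inverse_kinematics(position, orientation): joint angles nearest the present ones, or None.
- observe(): the state.
- get_image(name): name is "side" or "top"; returns (picture, depth): 420x560x3 uint8, red, green, blue; 420x560 float32, m along the optical axis (not along the pixel's ray), 0 where there is no reading.
- get_calibration(name): a dict with "intrinsics" (3x3 intrinsics, pixels), "world_from_camera" (4x4, takes a point from camera to world coordinates). Camera axes: x right, y down, z forward; pixel columns grow to the right and rows downward; lengths in m; the calibration is good to about 2 mm. A picture is of the moment at which its call begins. get_calibration takes no time and is no camera call.
A pose or a line that the arm cannot do raises Unreachable and nothing moves.
- job_done(): hands the job in; it is judged then, once.
The state is a dict: "time_s": time; "q": joint angles; "joint_velocities": joint speeds; "joint_torque": joint torques, N m; "eef_pos": TCP position; "tcp_rot": TCP orientation; "ft_force": force on the tool from outside, world axes, zero at the start; "torque": the same for the moment, N m; "opening": finger opening in m; "grasp_force": force on a finger pad.
Only numpy, scipy, OpenCV 4.12 (cv2) and the standard library are available. Lean on these libraries where they do the work, as an engineer would, in place of code of your own. Each camera call takes 0.05 s, during which the arm holds its last target. There are 200 camera calls.

## Working session

There is one attempt and no reset: what is moved stays moved. The work goes in short steps, each a Python script; the robot and the scene stay as the last script left them, time stands still between calls to the robot, and variables do not carry over. Pictures are saved under pics/ and viewed, at most 10 in all, crops included, and the job is handed in when it is done.

```bash
ls; mkdir -p pics; python3 - <<'E'
from plant import *
import cv2,numpy as np
for n in("side","top"):
    im,d=get_image(n);c=get_calibration(n)
    cv2.imwrite(f"pics/{n}0.png",im[:,:,::-1]);np.savez(f"{n}0.npz",im=im,d=d,K=c["intrinsics"],T=c["world_from_camera"])
    print(n,c)
print(observe())
E
```

```text
pics
side {'intrinsics': array([[398.91671595,   0.        , 281.93980377],
       [  0.        , 398.91671595, 204.17135399],
       [  0.        ,   0.        ,   1.        ]]), 'world_from_camera': array([[-0.91535594, -0.23938467,  0.32375682,  0.19833563],
       [-0.40256126,  0.52763278, -0.74802946,  0.89937176],
       [ 0.00824208, -0.81504517, -0.5793388 ,  0.75314484],
       [ 0.        ,  0.        ,  0.        ,  1.        ]])}
top {'intrinsics': array([[444.03073011,   0.        , 284.59211608],
       [  0.        , 444.03073011, 211.46888105],
       [  0.        ,   0.        ,   1.        ]]), 'world_from_camera': array([[-0.00701184, -0.99808988,  0.06137936,  0.48498195],
       [-0.99995457,  0.00660211, -0.00687572,  0.0444972 ],
       [ 0.00645736, -0.06142479, -0.99809083,  1.18952204],
       [ 0.        ,  0.        ,  0.        ,  1.        ]])}
{'time_s': 0.1, 'q': array([-1.30312716e+00,  2.21141694e-01,  1.52748022e+00, -1.37724123e-05,
        1.39473226e+00, -1.26090996e-01]), 'joint_velocities': array([-0.00026497, -0.00199342, -0.00123359,  0.00178301, -0.00129984,
       -0.00238093]), 'joint_torque': array([ 1.47890485e-03, -4.98242068e+01, -3.90545261e+01, -2.00044883e-04,
        5.68470103e-03,  2.06040561e-06]), 'eef_pos': array([ 0.23964149, -0.57664053,  0.23032083]), 'tcp_rot': array([-3.13984341e+00, -2.08076682e-04,  3.93762406e-01]), 'ft_force': array([-0.57306645,  0.69744675, -0.19560071]), 'torque': array([-0.04791914,  0.05091365, -0.01804021]), 'grasp_force': 0.0, 'opening': 0.08549371723666241}
```

View pics/top0.png

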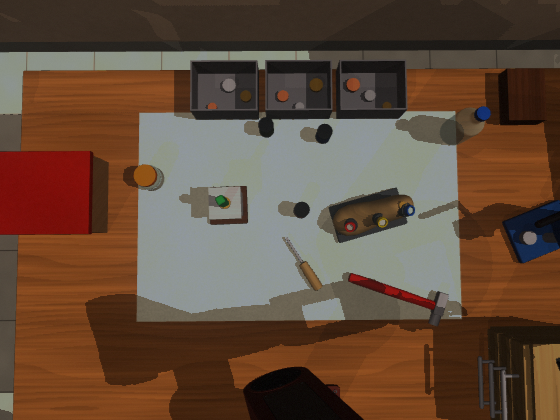

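View pics/side0.png

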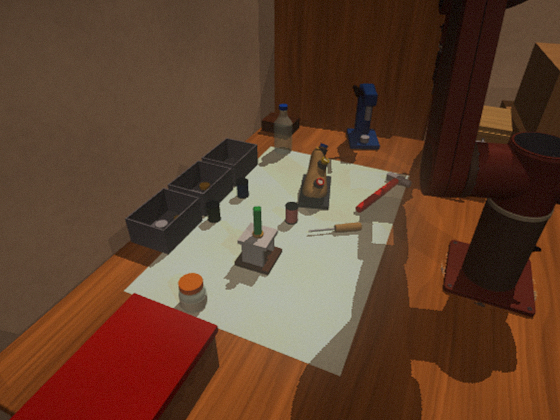

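```bash
cat > h.py <<'E'
import numpy as np,cv2
def cloud(f):
    a=np.load(f);d=a['d'];K=a['K'];T=a['T'];v,u=np.indices(d.shape)
    p=np.stack([(u-K[0,2])/K[0,0]*d,(v-K[1,2])/K[1,1]*d,d],-1)
    return a['im'],d,p@T[:3,:3].T+T[:3,3],K,T
E
python3 - <<'E'
from h import *
im,d,P,K,T=cloud('top0.npz')
z=P[...,2]
print('table',np.median(z[280:300,160:260]))
w=np.zeros(z.shape,bool);w[175:235,195:255]=1
m=w&(z>.075)&(z<.1);q=P[m][:,:2].astype(np.float32)
r=cv2.minAreaRect(q*1000);print('plate',r,m.sum(),np.median(z[m]))
m=w&(z>.006)&(z<.03);r=cv2.minAreaRect(P[w&(z>.006)&(z<.1)][:,:2].astype(np.float32)*1000);print('base',r)
m=w&(z>.12);print('handle',P[m].mean(0),np.median(z[m]),cv2.minAreaRect(P[m&(z>.155)][:,:2].astype(np.float32)*1000))
w[:]=0;w[180:250,320:425]=1
m=w&(z>.006)&(z<.03);print('stand',cv2.minAreaRect(P[m][:,:2].astype(np.float32)*1000),np.median(z[m]))
for n,f in(("top",'top0.npz'),("side",'side0.npz')):
    im,d,P,K,T=cloud(f);hsv=cv2.cvtColor(im,cv2.COLOR_RGB2HSV)
    w=np.zeros(d.shape,bool)
    if n=="top": w[180:250,320:425]=1; c=(slice(180,250),slice(325,425));c2=(slice(180,230),slice(190,255))
    else: w[140:212,290:340]=1;c=(slice(135,210),slice(280,350));c2=(slice(195,275),slice(220,290))
    for k,(lo,hi) in dict(red=(0,6),yel=(21,34),blue=(95,130)).items():
        m=w&(hsv[...,0]>=lo)&(hsv[...,0]<=hi)&(hsv[...,1]>120)&(hsv[...,2]>50)
        print(n,k,m.sum(),np.argwhere(m).mean(0) if m.any() else 0,np.median(P[m],0),P[m].max(0),P[m].min(0))
    cv2.imwrite(f'pics/{n}_c.png',np.hstack([cv2.resize(im[x],None,fx=s,fy=s,interpolation=2)[:400] if 0 else cv2.resize(im[x],(400,400 ),interpolation=cv2.INTER_CUBIC) for x,s in((c,5),(c2,5))])[:,:,::-1])
t=cv2.imread('pics/top_c.png')
E
```

```text
table 0.0009669304457819994
plate ((576.31640625, 186.97645568847656), (80.26394653320312, 80.1097412109375), 1.8554250001907349) 933 0.08504258693276201
base ((583.0806274414062, 197.78564453125), (156.14739990234375, 155.25625610351562), 80.91127014160156)
handle [0.56334139 0.16695853 0.29232394] 0.16924189570791326 ((529.4320068359375, 123.52658081054688), (179.9645233154297, 22.32806968688965), 53.571964263916016)
stand ((547.081298828125, -200.46690368652344), (273.2462158203125, 181.94528198242188), 89.72510528564453) 0.013767313262391556
top red 65 [226.30769231 350.04615385] [ 0.51554033 -0.12593695  0.0887471 ] [ 0.52557872 -0.11268828  0.09777616] [ 0.50308267 -0.13925383  0.07724232]
top yel 63 [221.47619048 382.07936508] [ 0.52578772 -0.19607564  0.127875  ] [0.53557734 0.0444972  1.18952204] [ 0.48498195 -0.23479411  0.01458329]
top blue 34 [210.41176471 410.47058824] [ 0.5484628  -0.258634    0.14686663] [ 0.56197407 -0.24853825  0.15668106] [ 0.53871145 -0.26907646  0.13973701]
side red 31 [183.22580645 318.        ] [ 0.51525244 -0.12162331  0.08483568] [0.54405381 0.0017215  0.09497028] [ 0.50195914 -0.15360657  0.04543194]
side yel 20 [160.25 324.75] [ 0.52582698 -0.18882458  0.12374335] [ 0.57772451 -0.18228666  0.13335223] [ 0.51201001 -0.42253056 -0.00194096]
side blue 7 [144.57142857 322.28571429] [ 0.55245452 -0.24756256  0.14841861] [ 0.55646906 -0.24364249  0.15110623] [ 0.54404495 -0.26282848  0.1439263 ]
```

View pics/top_c.png

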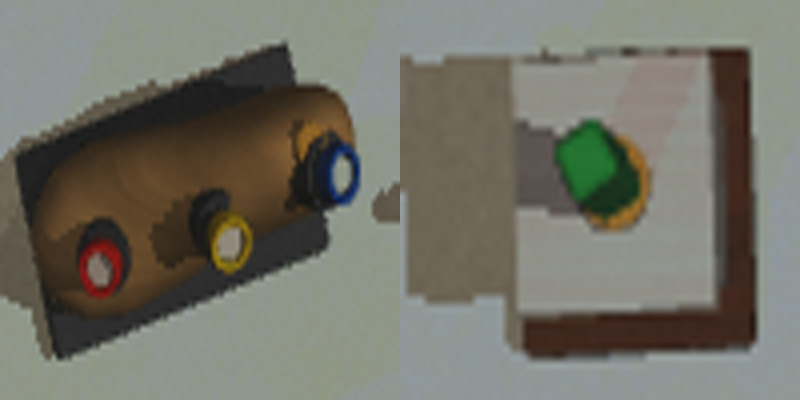

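View pics/side_c.png

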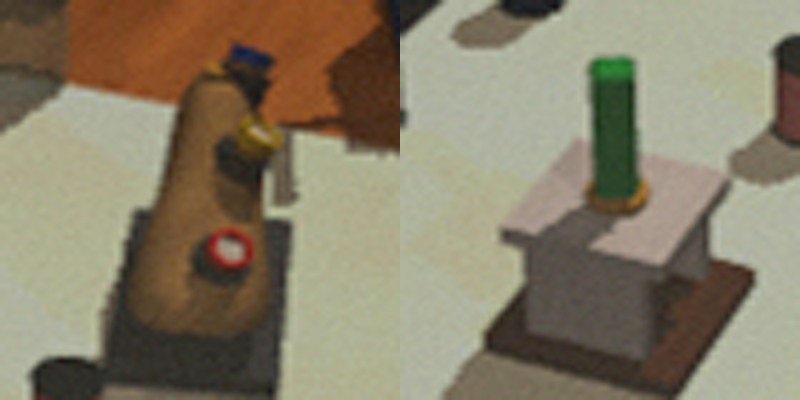

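```bash
cat > fit.py <<'E'
from h import *
from scipy.optimize import least_squares
A={n:cloud(n+'0.npz') for n in('top','side')}
def proj(n,X):
    _,_,_,K,T=A[n];c=(np.asarray(X)-T[:3,3])@T[:3,:3];p=c@K.T;return p[...,:2]/p[...,2:]
rad=np.deg2rad
S={'r':((-.013,.063,.078),33,125),'y':((-.020,-.005,.113),30,180),'b':((-.014,-.068,.136),30,235)}
def Rz(a):return np.array([[np.cos(a),-np.sin(a),0],[np.sin(a),np.cos(a),0],[0,0,1]])
def stud(k,x):
    o,l,az=S[k];l,az=rad(l),rad(az)
    R=Rz(x[2]);return R@np.array(o)+[x[0],x[1],0],R@np.array([np.sin(l)*np.cos(az),np.sin(l)*np.sin(az),np.cos(l)])
if __name__=='__main__':
    # top face of handle: bright green
    im,d,P,K,T=A['top'];hsv=cv2.cvtColor(im,cv2.COLOR_RGB2HSV)
    m=np.zeros(d.shape,bool);m[180:230,200:245]=1;m&=(hsv[...,0]>45)&(hsv[...,0]<80)&(hsv[...,1]>100)
    V=hsv[...,2][m];print('V',np.percentile(V,[5,25,50,75,95]))
    def lift(n,uv,z):
        _,_,_,K,T=A[n];r=np.c_[uv,np.ones(len(uv))]@np.linalg.inv(K).T@T[:3,:3].T
        return T[:3,3]+r*((z-T[2,3])/r[:,2])[:,None]
    mm=m&(hsv[...,2]>.5*(np.percentile(V,10)+np.percentile(V,90)))
    uv=np.argwhere(mm)[:,::-1].astype(float);L=lift('top',uv,.171)[:,:2]
    print('handle top',L.mean(0),cv2.minAreaRect((L*1000).astype(np.float32)),mm.sum())
    f=lambda cx,cy,u,v,su,sv:np.array([u+(cx+.5)/su-.5,v+(cy+.5)/sv-.5])
    obs=[('top',k,f(*c,325,180,4,400/70)) for k,c in dict(r=(101,268),y=(230,242),b=(342,173)).items()]
    obs+=[('side',k,f(*c,280,135,400/70,400/75)) for k,c in dict(r=(230,249),y=(259,136)).items()]
    cor=[((.05,.095),(15,155)),((.05,-.095),(287,42)),((-.05,.095),(58,358)),((-.05,-.095),(328,252))]
    cor=[(np.array([*a,.014]),f(*b,325,180,4,400/70)) for a,b in cor]
    I=dict(r=3,y=4,b=5)
    def res(x):
        e=[]
        for n,k,p in obs:
            o,z=stud(k,x);e.append(proj(n,o+z*x[I[k]])-p)
        for a,p in cor:e.append((proj('top',Rz(x[2])@a+[x[0],x[1],0])-p)*.7)
        return np.concatenate(e)
    s=least_squares(res,[.55,-.19,.28,.017,.017,.017],x_scale=.01,loss='soft_l1')
    print(s.x,np.round(res(s.x).reshape(-1,2),1).tolist())
    np.save('last.npy',s.x)
    for k in I:
        o,z=stud(k,s.x);print(k,o+z*s.x[I[k]],z)
    # depth checks
    q=P[m&(P[...,2]>.155)&(P[...,2]<.185)];print('handle depth',q.mean(0),len(q),cv2.minAreaRect((q[:,:2]*1000).astype(np.float32)))
    im,d,P,K,T=A['side'];m=np.zeros(d.shape,bool);m[170:275,220:290]=1;m&=(P[...,2]>.08)&(P[...,2]<.09)
    print('side plate',cv2.minAreaRect((P[m][:,:2]*1000).astype(np.float32)))
E
python3 fit.py
```

```text
V [ 49.    52.    88.   113.   115.85]
handle top [0.57606299 0.18619538] ((576.4136352539062, 186.5277557373047), (17.592510223388672, 16.402889251708984), 26.45386505126953) 58
[ 0.54720209 -0.18501638  0.27357973  0.00904586  0.01203769  0.01027199] [[-0.2, 0.2], [-0.2, 0.1], [-0.0, 0.3], [-0.4, 0.1], [-0.2, -0.1], [0.0, -0.1], [0.2, -0.1], [-0.0, 0.4], [0.8, -0.6]]
r [ 0.5138531  -0.12474954  0.0855865 ] [-0.42131281  0.34514808  0.83867057]
y [ 0.52350178 -0.1968602   0.12342495] [-0.48140495 -0.13508988  0.8660254 ]
b [ 0.55039534 -0.25911659  0.14489581] [-0.16546338 -0.47182822  0.8660254 ]
handle depth [0.57549575 0.18577857 0.16957926] 73 ((576.142333984375, 186.31158447265625), (18.894514083862305, 19.27027702331543), 30.31800651550293)
side plate ((667.8084716796875, 72.97428894042969), (110.59272003173828, 405.9041748046875), 38.77812194824219)
```

```bash
sed -i "s/x_scale=.01,loss/bounds=([0,-1,-1,.012,.012,.012],[1,1,1,.022,.022,.022]),x_scale=.01,loss/" fit.py; python3 fit.py | sed -n 3,8p
cat > r.py <<'E'
from plant import *
from fit import *
from scipy.spatial.transform import Rotation as Ro
X=np.load('last.npy');L=.091   # tip to TCP
RK=np.array([.5761,.1866])
LO=np.array([-2.98,-.91,.09,-1.24,.2,-2.68]);HI=np.array([2.98,2.08,2.57,4.39,2.65,2.68])
def rpy(s,phi):
    z=-np.asarray(s,float);x=np.array([np.cos(phi),np.sin(phi),0]);x-=z*(x@z);x/=np.linalg.norm(x)
    return Ro.from_matrix(np.c_[x,np.cross(z,x),z]).as_euler('xyz')
def best(pts,s,qref,phis=np.arange(-np.pi,np.pi,np.pi/18)):
    """rotation about the axis for which all points are reachable, nearest qref"""
    o=[]
    for f in phis:
        e=rpy(s,f);qs=[inverse_kinematics(list(p),list(e)) for p in pts]
        if any(q is None for q in qs):continue
        mar=min(np.min(np.minimum(q-LO,HI-q)) for q in map(np.array,qs))
        if mar>.1:o.append((np.abs(qs[0]-qref).max(),mar,f,e,qs[0]))
    return min(o,key=lambda t:t[0]) if o else None
def pts(k,ds):
    o,s=stud(k,X);r=o+s*X[dict(r=3,y=4,b=5)[k]];return [r+s*(L+d) for d in ds],s
E
python3 - <<'E'
from r import *
q=observe()['q']
g=np.deg2rad(29.)
b=best([[*RK,.30],[*RK,.025+L]],[0,0,1],q,[g+k*np.pi/2 for k in range(-2,2)]);print('rack',b)
q=b[4]
for k in 'ryb':
    p,s=pts(k,[.06,-.012]);b=best(p,s,q);print(k,p[0],b);q=b[4] if b else q
E
```

```text
[ 0.54753788 -0.18468609  0.27216781  0.012       0.0125979   0.012     ] [[-0.6, 0.5], [-0.2, 0.1], [0.4, 0.3], [-0.3, -0.3], [-0.2, -0.2], [-0.1, -0.3], [0.2, -0.1], [-0.1, 0.3], [0.7, -0.6]]
r [ 0.51303083 -0.12335084  0.08806405] [-0.42082507  0.34574259  0.83867057]
y [ 0.52355108 -0.19657172  0.12391011] [-0.4815952  -0.13441004  0.8660254 ]
b [ 0.55033942 -0.25960564  0.1463923 ] [-0.1661294  -0.47159413  0.8660254 ]
handle depth [0.57549575 0.18577857 0.16957926] 73 ((576.142333984375, 186.31158447265625), (18.894514083862305, 19.27027702331543), 30.31800651550293)
side plate ((667.8084716796875, 72.97428894042969), (110.59272003173828, 405.9041748046875), 38.77812194824219)
rack (np.float64(1.4862026673723878), np.float64(0.889278064490171), np.float64(0.5061454830783556), array([3.14159265, 0.        , 0.50614548]), array([ 1.83075509e-01,  1.38504193e-01,  1.49175932e+00, -4.44089210e-16,
        1.51132914e+00,  1.24772635e+00]))
r [ 0.44948625 -0.07114371  0.2147033 ] (np.float64(0.857020106086928), np.float64(0.2195841688884319), np.float64(-0.34906585039886906), array([ 2.89521201, -0.52607271, -0.22344731]), array([-0.11214952, -0.57486771,  2.34877943, -0.38612847,  0.90630218,
        1.91717122]))
y [ 0.4508302  -0.21686764  0.25467994] (np.float64(0.9050235958558579), np.float64(0.4272583075846481), np.float64(-1.745329251994331), array([-2.65167081,  0.19277232, -1.64351494]), array([-0.9367661 , -0.36283087,  2.11825637,  0.51889513,  1.2313271 ,
        2.18815508]))
b [ 0.52525388 -0.33081636  0.27716214] (np.float64(0.744453559689032), np.float64(0.3101028942616533), np.float64(-1.745329251994331), array([-3.03354479,  0.5133479 , -1.69211018]), array([-0.92096654,  0.34429283,  1.37380281,  0.43571805,  1.7161866 ,
        2.36989711]))
```

```bash
python3 - <<'E'
from r import *
e=rpy([0,0,1],np.deg2rad(29.))
movep([*RK,.24],e); print(observe()['time_s'])
move_l([*RK,.025+L],.12)
gripper_to(.015,40); o=observe();print(o['opening'],o['grasp_force'],o['ft_force'],o['tcp_rot'],o['eef_pos'],o['time_s'])
move_l([*RK,.30],.12);hold(.3)
o=observe();print(o['opening'],o['ft_force'],o['time_s'])
for n in("side","top"):
    im,d=get_image(n);c=get_calibration(n);np.savez(f"{n}1.npz",im=im,d=d,K=c["intrinsics"],T=c["world_from_camera"])
    im=im[100:300,180:360] if n=='side' else im[120:260,180:320]
    cv2.imwrite(f"pics/{n}1.png",cv2.resize(im[:,:,::-1],(400,400),interpolation=2))
cv2.imwrite("pics/l1.png",np.hstack([cv2.imread(f"pics/{n}1.png") for n in("side","top")]))
E
```

```text
3.0333
0.019388092410059943 42.44515120983124 [-0.6227585  -0.85775496  1.18044156] [ 3.14150740e+00 -1.92750145e-04  5.06194983e-01] [0.576187   0.18664049 0.11618568] 4.825
0.019471936525774763 [ 0.67229845 -0.46479396 -0.90100113] 6.8083
```

View pics/l1.png

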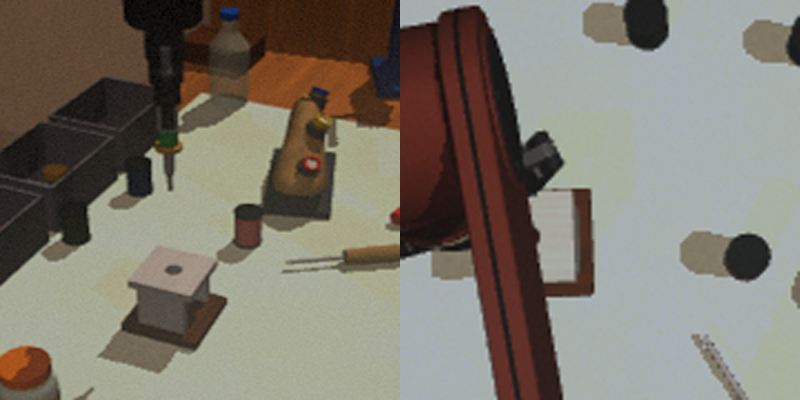

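```bash
cat >> r.py <<'E'
def press(k,shift=(0,0,0),target=5.8):
    p,s=pts(k,[.06,.016,-.014]);p=[a+np.array(shift) for a in p]
    b=best([p[0],p[2]],s,observe()['q']);e=b[3]
    movep(p[0],e);move_l(p[1],.1);hold(.3)
    F=lambda:np.mean([(hold(.02),observe()['ft_force'])[1] for _ in range(4)],0)
    f0=F()
    hit=move_l(p[2],.02,max_force=2.5);hold(.1)
    dep=lambda:(np.array(observe()['eef_pos'])-p[0])@s+.06
    f=(F()-f0);print(k,'hit',hit,'d %.4f'%dep(),'F',f@s,f,observe()['time_s'])
    n=0;c=dep()
    while f@s<target and n<12 and hit:
        c-=.0005;n+=1;move_l(p[0]+s*(c-.06),.01);f=F()-f0
        print('%.4f %.2f lat %.2f'%(dep(),f@s,np.linalg.norm(f-s*(f@s))),end=' | ')
    return p,s,f0
E
python3 - <<'E'
from r import *
print(proj('side',[[*RK,.209],[*RK,.085]]),'obs tip 256.5,194 hole 257.9,234.5')
p,s,f0=press('r')
hold(.6);o=observe();print('\n',(o['ft_force']-f0)@s,o['time_s'])
for n in("side","top"):
    im,d=get_image(n)
    im=im[130:220,270:360] if n=='side' else im[180:250,310:400]
    cv2.imwrite(f"pics/{n}2.png",cv2.resize(im[:,:,::-1],(400,400),interpolation=2))
cv2.imwrite("pics/l2.png",np.hstack([cv2.imread(f"pics/{n}2.png") for n in("side","top")]))
E
```

```text
[[255.91056384 194.71538162]
 [257.31306207 234.03786087]] obs tip 256.5,194 hole 257.9,234.5
r hit True d -0.0031 F 2.7939289003721544 [0.13099506 0.37072811 3.24427554] 10.125
-0.0037 3.13 lat 0.50 | -0.0042 3.87 lat 0.61 | -0.0047 4.37 lat 0.27 | -0.0052 4.55 lat 0.75 | -0.0057 4.81 lat 0.94 | -0.0062 5.15 lat 0.79 | -0.0066 5.73 lat 1.28 | -0.0071 7.74 lat 1.36 | 
 7.889621883817479 13.3167
```

View pics/l2.png

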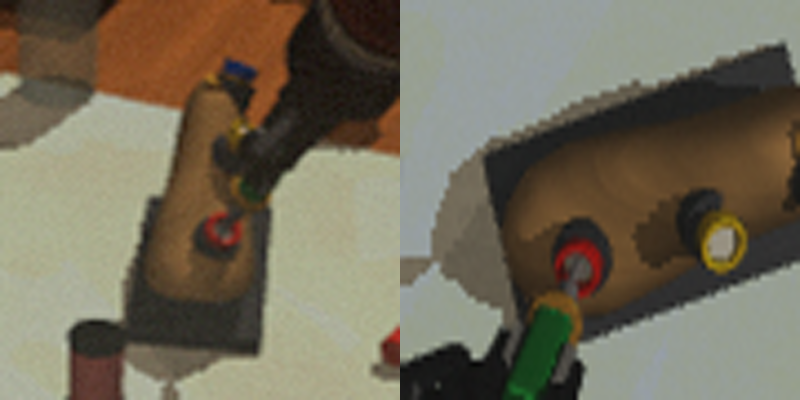

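The tip sits inside the red ring (left about 222,230; right about 578,265), and the force ramp matches the spring, with the button right in. Next are yellow and blue.

```bash
python3 - <<'E'
from r import *
p,s=pts('r',[.06]);move_l(p[0],.12)
for k in 'yb':
    p,s,f0=press(k,target=5.6)
    hold(.6);o=observe();f=(o['ft_force']-f0)@s;print('\nheld',f,o['time_s'])
    if f<4.6 or f>12: break
    move_l(p[0],.12)
print(observe()['time_s'])
E
```

```text
y hit True d -0.0007 F 2.947233426571303 [ 0.36784293 -1.1096869   3.43550171] 17.0833
-0.0012 3.49 lat 0.91 | -0.0017 3.86 lat 0.92 | -0.0022 4.93 lat 0.53 | -0.0027 4.37 lat 0.41 | -0.0032 5.09 lat 0.91 | -0.0037 5.78 lat 0.59 | 
held 5.933249500644473 19.6083
b hit True d -0.0041 F 3.8903816142725107 [ 0.35579706 -0.63162041  4.2165293 ] 23.2167
-0.0045 4.12 lat 0.63 | -0.0050 4.69 lat 0.55 | -0.0056 5.42 lat 0.40 | -0.0060 5.26 lat 0.58 | -0.0066 5.82 lat 0.30 | 
held 6.622095895541204 25.4
26.1083
```

```bash
python3 - <<'E'
from r import *
e=rpy([0,0,1],np.deg2rad(29.))
p,s=pts('b',[.10]);move_l(p[0],.12)
movep([*RK,.30],e);hold(.3);f0=observe()['ft_force']
for n in("side","top"):
    im,d=get_image(n)
    if n=='side':cv2.imwrite("pics/s3.png",cv2.resize(im[150:260,200:310,::-1],(500,500),interpolation=2))
print(observe()['eef_pos'],observe()['time_s'],proj('side',[[*RK,.209],[*RK,.269]]))
hit=move_l([*RK,.130],.08,max_force=6);o=observe();print(hit,o['eef_pos'],o['ft_force']-f0)
if not hit:
    hit=move_l([*RK,.114],.02,max_force=4);o=observe();print(hit,o['eef_pos'],o['ft_force']-f0,o['time_s'])
E
```

```text
[0.57624103 0.18623369 0.29997916] 28.9667 [[255.91056384 194.71538162]
 [255.15464552 173.52135665]]
False [0.57637735 0.1866547  0.1304549 ] [-0.57226466  0.35263219  0.06773099]
True [0.57591643 0.18659159 0.11618357] [-0.76547035  0.20557458  7.31816775] 31.9
```

View pics/s3.png

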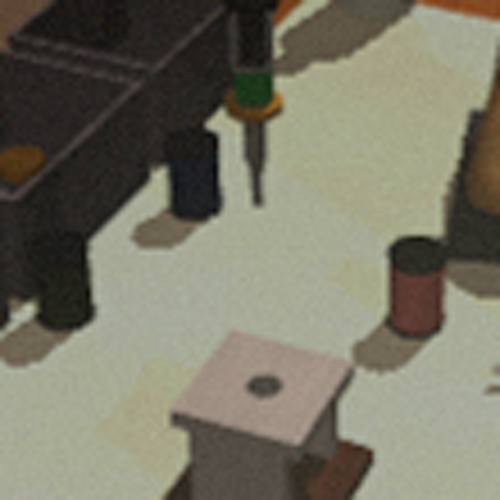

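The stylus hung straight above the hole (tip at 257,205, hole at 264,385 in the crop). It then seated at the same height as at the grasp (TCP z 0.116). I'll release it, rise and check.

```bash
python3 - <<'E'
from r import *
gripper_to(.06);hold(.2)
move_l([*RK,.27],.1);gripper_to(.085)
set_joints([-1.303,0.22,1.526,0,1.395,-0.126]);hold(.5)
for n in("side","top"):
    im,d=get_image(n);c=get_calibration(n);np.savez(f"{n}4.npz",im=im,d=d,K=c["intrinsics"],T=c["world_from_camera"])
    im=im[160:280,200:320] if n=='side' else im[165:245,185:265]
    cv2.imwrite(f"pics/{n}4.png",cv2.resize(im[:,:,::-1],(400,400),interpolation=2))
cv2.imwrite("pics/l4.png",np.hstack([cv2.imread(f"pics/{n}4.png") for n in("side","top")]))
im,d,P,K,T=cloud('top4.npz');w=np.zeros(d.shape,bool);w[180:230,200:245]=1
m=w&(P[...,2]>.155)&(P[...,2]<.19);print(P[m].mean(0),m.sum(),observe()['time_s'])
E
```

```text
[0.57558623 0.18579784 0.16916929] 80 38.175
```

View pics/l4.png

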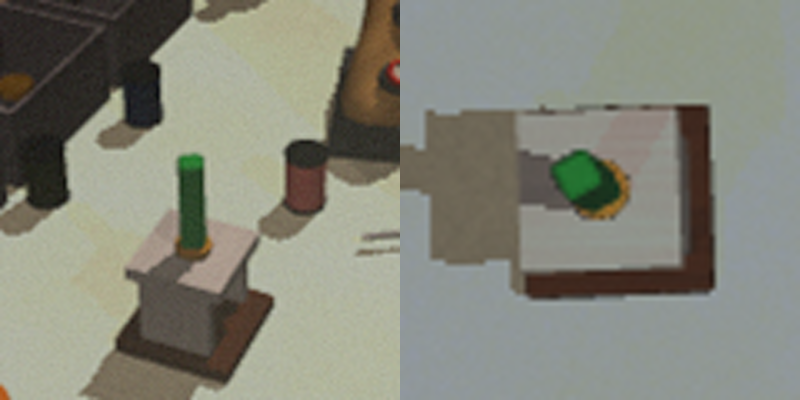

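The stylus hangs upright in its rack (handle top at about 580,178 in the right crop), in the same position as at the start.

```bash
python3 -c "
from plant import *
print(job_done())"
```

```text
the job is handed in; nothing more can be done
None
```

I pressed and held the red, yellow and blue buttons in that order (about 8, 6 and 6.5 N), hung the stylus back upright in its rack, and handed the job in at about 38 s; no verdict was returned.

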